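# Lock the card reader's stand, release the sachet basket's stand

### The arm

A 6-joint arm with a two-finger parallel gripper is mounted at the origin on a cart in front of the work surface, level with it; the furniture and walls round the work are solid. World frame = base frame: x ahead of the robot, y to its left, z up, the work surface at z = 0. Lengths are in mm, angles in rad, forces in N, time in s.
With the tool pointing down it reaches from about 400 to 925 mm from the base axis. Payload 12.5 kg.
Tool frame: the origin (TCP) lies at the very end of the fingers, on their centre line; the grasp point (between the pads) lies 19 mm behind it; z points along the fingers, y is the line along which they close (so a half turn about z gives the same grasp; the last joint's range is limited). The gripper opens to 95 mm and grips with 3 to 60 N. Pads are 20 mm wide; open, the fingers measure 119 mm over their backs; the gripper's body (75 mm by 180 mm) begins 59 mm behind the grasp point.
Start: joints at [-1.436, 0.491, 1.559, -0, 1.092, -0.106], TCP at [149.072, -606.98, 214.661] pointing down, gripper open.
Joint ranges: [-3.1, 3.1], [-0.84, 2.19], [0.05, 2.79], [-1.13, 4.28], [0.06, 2.93], [-2.69, 2.69]. Speed limits (rad/s): [2.22, 2.22, 2.79, 3.14, 3.14, 3.14].

### API

Orientations are given as [roll, pitch, yaw] about the fixed x, y, z axes, in that order (R = Rz(yaw) Ry(pitch) Rx(roll)).
In Python, from cell import * gives the robot as it stands.
- The arm moves only by the tool step_arm, never from a script. Its argument "plan" is a list of rows, each an object of numbers: "x", "y", "z": the shift along the tool's x, y, z in units of 25 mm (1.0 is 25 mm); "rx", "ry", "rz": the turn, a rotation vector about the tool's x, y, z in units of 0.1 rad (1.0 is 0.1 rad). In form: [{"x": .., "y": .., "z": .., "rx": .., "ry": .., "rz": ..}, ...]. A call has exactly 10 rows; each row shifts and turns the commanded pose from where the row before left it, along the tool's axes as they then stand; what a row does not reach is not made up. A row lasts 1/12 s, in which the tool goes at most 41.7 mm and 7.16 degrees, less where a joint would pass 70% of its speed; a pose out of reach is approached as far as the arm can. A call with a number of a shift or a turn outside -1 to 1 is refused whole. A call with a gripper value outside its range is refused whole. "jaw" is the closure, from -1 (fully open) to 1 (shut), so that 0 is half open, set as the call begins (left out, the last holds). The fingers move at their own pace and stop on an object; the grip force is fixed at half the most. Time passes only in rows, so rows that do not move let the fingers close, or fill a call up. It gives the time, the measured TCP pose, the force, the opening and the grip force at its end, in the units of the state.
- state(): the state, without advancing time (a new reading comes with each control period).
- read_camera(name): name is "scene" or "top" or "wrist"; returns a dict with "image" (480x640x3 uint8, red, green, blue), "depth" (480x640 float32, mm along the optical axis (not along the pixel's ray), 0 where there is no reading), "vfov" (degrees; the focal length in pixels is half the picture's height over the tangent of half this angle, whatever the lens; pixels are square), "cx", "cy" (the principal point, pixels), "R" (3x3) and "t" (3): a world point X has camera coordinates R X + t. Camera axes: x right, y down, z forward; pixel columns grow to the right and rows downward; lengths in mm; the calibration is good to about 2 mm. The wrist camera is an equidistant fisheye: a pixel r from the principal point sees the ray r / f radians off the axis. A picture is of the moment at which its call begins.
- job_done(): hands the job in; it is judged then, once.
The state is a dict: "t": time; "joints": joint angles; "qvel": joint speeds; "tau": joint torques, N m; "eef_pos": TCP position; "tcp_rot": TCP orientation; "ft_force": force on the tool from outside, world axes, zero at the start; "moment": the same for the moment, N m; "opening": opening from 0.0 (shut) to 1.0 (fully open); "grip_force": force on a finger pad.
Only numpy, scipy, OpenCV 4.12 (cv2) and the standard library are available. Lean on these libraries where they do the work, as an engineer would, in place of code of your own. Each camera call takes 0.05 s, during which the arm holds its last target. There are 200 camera calls.

### The job

Three stands with suction feet stand on the worktop, each with a hinged lock lever at its front: lever down is locked, lever up is released. First push the lever of the card reader's stand fully down to lock it for service, then flick the lever of the sachet basket's stand fully up so that the basket can be taken away for refilling. Leave the pen cup's stand locked.

Things in the scene. Friction and masses are not known exactly. Their poses are not given: they have to be found in the camera images.
- reader_paddle (a point): Centre of the black paddle (40x22x12 mm) ending the lever of the white card reader's stand (wedge 92x68x40); starts up. All 3 levers are alike. Axes turn with the lever: x from paddle along the lever to its hinge (85 mm off, 45 mm above worktop), y along the level hinge pin, z the lever's upper side. Arm between: steel, 12 mm wide, 6 thick. Paddle reaches 20 mm either side of its centre.
- basket_paddle (a point): Same point on the lever of the stand with the white slotted basket of sachets (118 deep, 146 wide, rim 121 mm above worktop, near side 20 mm behind the hinge); starts down. Levers swing upright from 0.80 rad above level (fully up) to 0.06 rad (fully down, centre 50 mm above worktop); hard stops, stiff hinge (0.2 N m, 2.5 N at the paddle), no spring, stay where left.
- pen_paddle (a point): Same point on the lever of the stand with the cream pen cup (135 mm tall); starts down, stays down. Each stand: grey suction foot 114 mm across, metal top plate 43 mm high, steel ears 28 mm wide at the hinge, centre 62 mm behind the hinge; does not slide. Levers point roughly at the robot. Only flat packets (to 16 mm) may lie beneath or beside them.

How it is judged (in metres and radians):
On the way, in this order (a step that is already met when the one before it is completed fails the run):
1. the card reader stand's lever is pushed down while the basket's is still down (angle between reader_paddle's own z axis and vertical below 0.23 rad and angle between basket_paddle's own z axis and vertical below 0.45 rad), for 0.2 s.
2. the basket stand's lever is lifted up (angle between basket_paddle's own z axis and vertical above 0.6 rad), for 0.2 s.
At the end, for the whole second after the job is handed in: The card reader stand's lever is down (within 0.23 rad, 13 degrees, of level), the basket stand's lever is up (more than 0.60 rad, 34 degrees, above level), the pen cup stand's lever is still down (within 0.23 rad of level) (angle between each of reader_paddle, pen_paddle's own z axis and vertical below 0.23 rad and angle between basket_paddle's own z axis and vertical above 0.6 rad); the robot touches nothing.
It fails at once if the pen cup stand's lever is raised (angle between pen_paddle's own z axis and vertical above 0.35 rad).
It also fails if it takes over 48 s, if anything falls off the work surface, if the arm or the gripper's body presses on something with over 40 N, if the wrist force passes 120 N, or if a joint passes its speed limit or range.

## Working session

There is one attempt and no reset: what is moved stays moved. The work goes in short steps, Python scripts to look and compute and a tool call to move; the robot and the scene stay as the last step left them, time stands still between calls to the robot, and variables do not carry over. Pictures are saved under pics/ and viewed, at most 10 in all, crops included, and the job is handed in when it is done.

Besides the shell and the picture viewer there is one more tool, called by a JSON object that holds its "op" and its "data". step_arm: Moves the arm, as the interface text tells. Shifts and turns lie within -1 to 1; 1 stands for 25 mm of shift or 0.1 rad of turn. Its arguments: {"type":"object","properties":{"plan":{"type":"array","items":{"type":"object","properties":{"x":{"type":"number"},"y":{"type":"number"},"z":{"type":"number"},"rx":{"type":"number"},"ry":{"type":"number"},"rz":{"type":"number"}}}},"jaw":{"type":"number"}},"required":["plan"]}

```bash
mkdir -p pics
cat > h.py <<'E'
from cell import *
import numpy as np, cv2
def snap(n,f):
    c=read_camera(n); cv2.imwrite(f'pics/{f}.png',c['image'][:,:,::-1]); np.savez(f'{f}.npz',**c); return c
def load(f): return dict(np.load(f'{f}.npz'))
def pts(c):
    h,w=c['depth'].shape; f=h/2/np.tan(np.radians(float(c['vfov']))/2)
    v,u=np.mgrid[:h,:w]; d=c['depth']
    P=np.stack([(u-c['cx'])/f*d,(v-c['cy'])/f*d,d],-1)
    return (P-c['t'])@c['R']
E
python3 - <<'E'
from h import *
print(state())
for n in('scene','top'): 
    c=snap(n,n+'0'); print(n,c['vfov'],c['R'].round(3),c['t'].round(1))
E
```

```text
{'t': 0.0, 'joints': array([-1.43560349e+00,  4.91532639e-01,  1.55949491e+00, -2.65084409e-05,
        1.09166669e+00, -1.05617393e-01]), 'qvel': array([ 0.00074892, -0.00079585,  0.00071005, -0.00016838,  0.00087002,
        0.00209848]), 'tau': array([ 5.04594827e-04, -6.12632918e+01, -2.58177388e+01,  6.92465343e-02,
        4.80210793e-02, -1.02909007e-04]), 'eef_pos': array([ 149.02616169, -606.70651731,  214.0628133 ]), 'tcp_rot': array([-3.14049473e+00, -9.27508543e-05,  2.40822410e-01]), 'ft_force': array([ 0.07786495, -0.45782317, -0.05573146]), 'moment': array([0.01957835, 0.08473891, 0.05149333]), 'grip_force': 0.0, 'opening': 1.0008863659368314}
scene 43.297269116447644 [[-0.728 -0.685 -0.01 ]
 [-0.523  0.566 -0.638]
 [ 0.443 -0.459 -0.77 ]] [352.6 362.6 979. ]
top 54.50774606901393 [[ 0.01  -1.    -0.029]
 [-0.99  -0.006 -0.143]
 [ 0.143  0.03  -0.989]] [  -7.6  517.9 1031.6]
```

View pics/scene0.png

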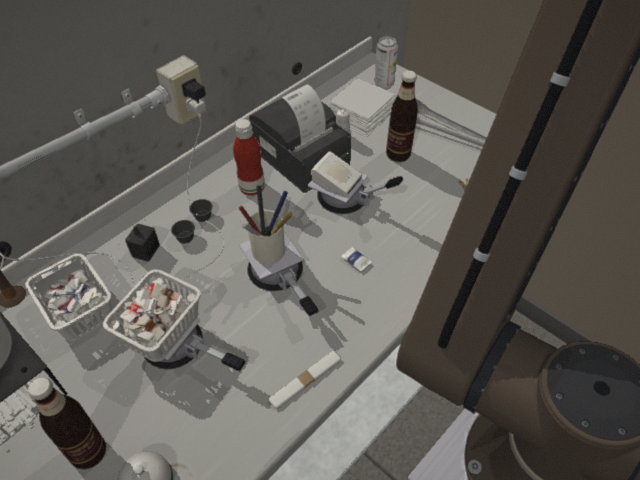

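View pics/top0.png

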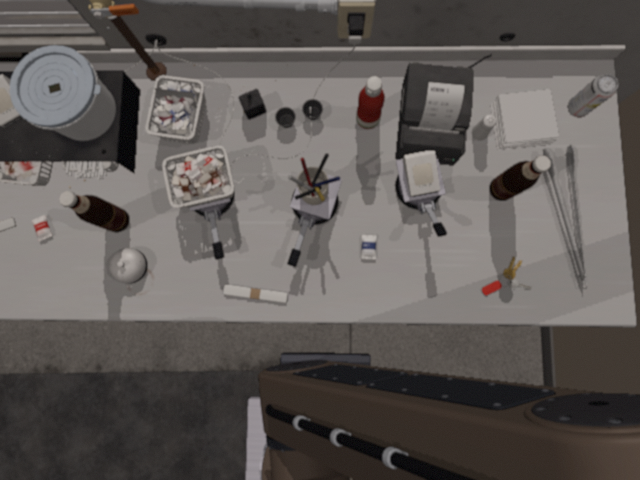

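The scene view shows the paddles at about (232,361) basket, (309,306) pen and (394,182) reader. In the top view they are at (218,251), (294,257) and (439,229). The reader lever is up and the other two are down.

Run:
```python
from h import *
S={'basket':((232,361),(218,251),(195,345),(213,222)),'pen':((309,306),(294,257),(292,285),(303,232)),'reader':((394,182),(439,229),(372,189),(430,212))}
cs=[load('scene0'),load('top0')]; P=[pts(c) for c in cs]
for k,v in S.items():
    rays=[];
    for i in (0,1):
        c=cs[i]; u,w=v[i]; m=np.zeros((480,640),np.uint8)
        m[w-16:w+17,u-16:u+17]=(c['image'].max(2)<45)[w-16:w+17,u-16:u+17]
        n,l,s,ce=cv2.connectedComponentsWithStats(m)
        j=1+np.argmax(s[1:,4]-20*np.hypot(*(ce[1:]-[u,w]).T)); q=P[i][l==j]
        print(k,i,s[j,4],ce[j].round(1),'med',np.median(q,0).round(1),'min',np.percentile(q,5,0).round(0),'max',np.percentile(q,95,0).round(0))
        f=240/np.tan(np.radians(float(c['vfov']))/2)
        d=c['R'].T@np.array([(ce[j][0]-c['cx'])/f,(ce[j][1]-c['cy'])/f,1]); d/=np.linalg.norm(d)
        rays.append((-c['R'].T@c['t'],d))
        a,b=v[i+2]; print('   arm',P[i][b,a].round(0))
    A=sum(np.eye(3)-np.outer(d,d) for o,d in rays); B=sum((np.eye(3)-np.outer(d,d))@o for o,d in rays)
    print('  tri',np.linalg.solve(A,B).round(1))
```

```text
basket 0 211 [233.7 361.4] med [475.3 227.3  61.6] min [462. 217.  58.] max [495. 238.  65.]
   arm [556. 250.  52.]
basket 1 120 [217.8 250.2] med [482.7 225.4  61.4] min [467. 217.  58.] max [497. 235.  65.]
   arm [549. 242.  51.]
  tri [481.7 226.5  54.9]
pen 0 191 [308.6 305.5] med [462.3  57.3  60.4] min [447.  47.  57.] max [480.  67.  64.]
   arm [522.  41.  53.]
pen 1 116 [293.8 257.3] med [468.2  54.3  60.5] min [453.  46.  57.] max [482.  63.  64.]
   arm [526.  35.  54.]
  tri [467.3  54.4  53.4]
reader 0 99 [393.7 181.8] med [ 517.9 -253.2  115.4] min [ 509. -266.  100.] max [ 533. -248.  123.]
   arm [ 569. -249.   64.]
reader 1 97 [439.2 229.2] med [ 523.8 -256.7  117. ] min [ 512. -265.  104.] max [ 537. -249.  123.]
   arm [ 571. -249.   63.]
  tri [ 524.3 -259.4  107.8]
```

Run:
```python
from h import *
c=load('top0')['image'][130:290,150:470]
cv2.imwrite('pics/topcrop.png',cv2.resize(c,None,fx=2.5,fy=2.5,interpolation=cv2.INTER_CUBIC)[:,:,::-1])
```

```text
(no output)
```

View pics/topcrop.png

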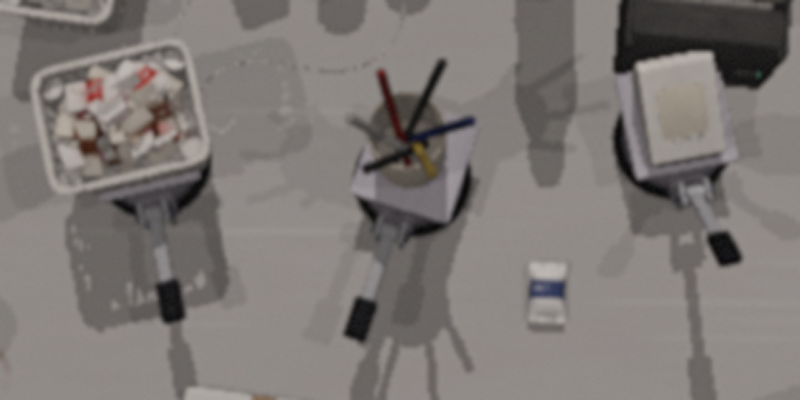

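The crop confirms clear levers: basket paddle at about (482,226), lever yaw about 0.16, and reader paddle about (524,-259,108). Next I shut the jaws and move over the reader paddle.

{"op": "step_arm", "data": {"jaw": 1, "plan": [{"x": 0.9, "y": -0.5}, {"x": 0.9, "y": -0.5}, {"x": 0.9, "y": -0.5}, {"x": 0.9, "y": -0.5}, {"x": 0.9, "y": -0.5}, {"x": 0.9, "y": -0.5}, {"x": 0.9, "y": -0.5}, {"x": 0.9, "y": -0.5}, {"x": 0.9, "y": -0.5}, {"x": 0.9, "y": -0.5}]}}

```text
schema error: expected keys x, y, z, rx, ry, rz
```

{"op": "step_arm", "data": {"jaw": 1, "plan": [{"x": 0.9, "y": -0.5, "z": 0.2}, {"x": 0.9, "y": -0.5, "z": 0.2}, {"x": 0.9, "y": -0.5, "z": 0.2}, {"x": 0.9, "y": -0.5, "z": 0.2}, {"x": 0.9, "y": -0.5, "z": 0.2}, {"x": 0.9, "y": -0.5, "z": 0.2}, {"x": 0.9, "y": -0.5, "z": 0.2}, {"x": 0.8, "y": -0.5, "z": 0.2}, {"x": 0.5, "y": -0.5, "z": 0.2}, {}]}}

```text
schema error: expected keys x, y, z, rx, ry, rz
```

Run:
```python
from h import *
s=state(); print(s['t'],s['eef_pos'],s['tcp_rot'],s['opening'],s['ft_force'])
snap('wrist','w1')
```

```text
0.1 [ 149.05527383 -606.76320293  214.1290448 ] [-3.14066355e+00 -1.10269675e-04  2.40837878e-01] 1.0009652659960346 [ 0.28646933 -1.4582234   0.00483132]
```

View pics/w1.png

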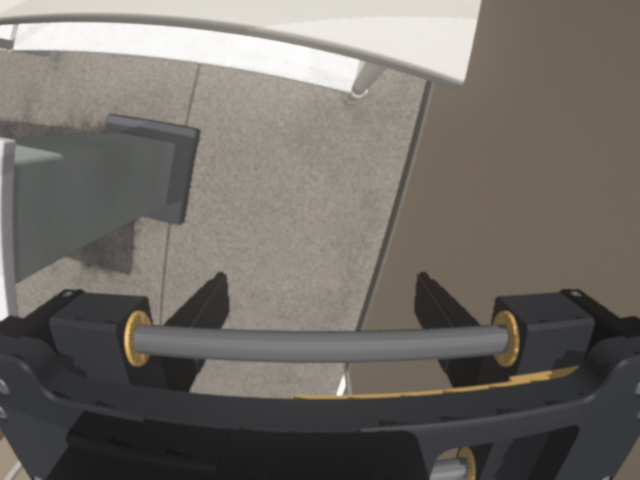

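The rows need all six keys, so both calls were refused and the arm has not moved. The wrist view shows only the floor, with the worktop edge along the top. I'll resend.

{"op": "step_arm", "data": {"jaw": 1, "plan": [{"x": 0.9, "y": -0.5, "z": 0, "rx": 0, "ry": 0, "rz": 0}, {"x": 0.9, "y": -0.5, "z": 0, "rx": 0, "ry": 0, "rz": 0}, {"x": 0.9, "y": -0.5, "z": 0, "rx": 0, "ry": 0, "rz": 0}, {"x": 0.9, "y": -0.5, "z": 0, "rx": 0, "ry": 0, "rz": 0}, {"x": 0.9, "y": -0.5, "z": 0, "rx": 0, "ry": 0, "rz": 0}, {"x": 0.9, "y": -0.5, "z": 0, "rx": 0, "ry": 0, "rz": 0}, {"x": 0.9, "y": -0.5, "z": 0, "rx": 0, "ry": 0, "rz": 0}, {"x": 0.9, "y": -0.5, "z": 0, "rx": 0, "ry": 0, "rz": 0}, {"x": 0.9, "y": -0.5, "z": 0, "rx": 0, "ry": 0, "rz": 0}, {"x": 0.9, "y": -0.5, "z": 0, "rx": 0, "ry": 0, "rz": 0}]}}

```text
t: 0.98
eef_pos: [338.5, -430.9, 214.5]
tcp_rot: [-3.141, 0.0, 0.241]
ft_force: [0.3, 0.1, 0.0]
opening: 0.358
grip_force: 0.0
```

{"op": "step_arm", "data": {"jaw": 1, "plan": [{"x": 0.98, "y": -0.55, "z": 0.25, "rx": 0, "ry": 0, "rz": 0}, {"x": 0.98, "y": -0.55, "z": 0.25, "rx": 0, "ry": 0, "rz": 0}, {"x": 0.98, "y": -0.55, "z": 0.25, "rx": 0, "ry": 0, "rz": 0}, {"x": 0.98, "y": -0.55, "z": 0.25, "rx": 0, "ry": 0, "rz": 0}, {"x": 0.98, "y": -0.55, "z": 0.25, "rx": 0, "ry": 0, "rz": 0}, {"x": 0.98, "y": -0.55, "z": 0.25, "rx": 0, "ry": 0, "rz": 0}, {"x": 0.98, "y": -0.55, "z": 0.25, "rx": 0, "ry": 0, "rz": 0}, {"x": 0.98, "y": -0.55, "z": 0.25, "rx": 0, "ry": 0, "rz": 0}, {"x": 0.9, "y": -0.5, "z": 0.2, "rx": 0, "ry": 0, "rz": 0}, {"x": 0, "y": 0, "z": 0, "rx": 0, "ry": 0, "rz": 0}]}}

```text
t: 1.82
eef_pos: [522.8, -257.9, 158.4]
tcp_rot: [-3.14, 0.001, 0.244]
ft_force: [-0.6, -0.3, 0.3]
opening: 0.005
grip_force: 0.0
```

Run:
```python
from h import *
snap('wrist','w2')
```

```text
(no output)
```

View pics/w2.png

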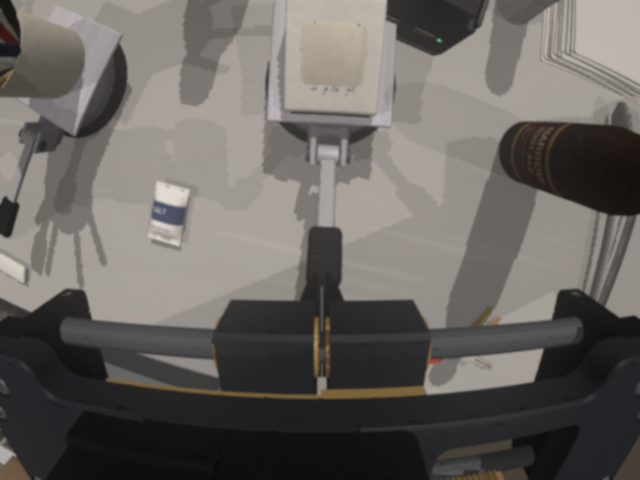

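The wrist view shows the reader lever aligned with the tool at column about 323, with the paddle just under the fingertip. I push down.

{"op": "step_arm", "data": {"jaw": 1, "plan": [{"x": 0, "y": 0, "z": 0.4, "rx": 0, "ry": 0, "rz": 0}, {"x": 0, "y": 0, "z": 0.4, "rx": 0, "ry": 0, "rz": 0}, {"x": 0, "y": 0, "z": 0.4, "rx": 0, "ry": 0, "rz": 0}, {"x": 0, "y": 0, "z": 0.3, "rx": 0, "ry": 0, "rz": 0}, {"x": -0.08, "y": 0, "z": 0.3, "rx": 0, "ry": 0, "rz": 0}, {"x": -0.08, "y": 0, "z": 0.3, "rx": 0, "ry": 0, "rz": 0}, {"x": -0.08, "y": 0, "z": 0.3, "rx": 0, "ry": 0, "rz": 0}, {"x": -0.08, "y": 0, "z": 0.3, "rx": 0, "ry": 0, "rz": 0}, {"x": -0.08, "y": 0, "z": 0.3, "rx": 0, "ry": 0, "rz": 0}, {"x": -0.08, "y": 0, "z": 0.3, "rx": 0, "ry": 0, "rz": 0}]}}

```text
t: 2.7
eef_pos: [508.8, -263.9, 76.3]
tcp_rot: [-3.142, 0.0, 0.241]
ft_force: [-1.5, -0.3, 2.7]
opening: 0.006
grip_force: 1.0
```

{"op": "step_arm", "data": {"jaw": 1, "plan": [{"x": -0.05, "y": 0, "z": 0.2, "rx": 0, "ry": 0, "rz": 0}, {"x": -0.05, "y": 0, "z": 0.2, "rx": 0, "ry": 0, "rz": 0}, {"x": 0, "y": 0, "z": 0.2, "rx": 0, "ry": 0, "rz": 0}, {"x": 0, "y": 0, "z": 0.1, "rx": 0, "ry": 0, "rz": 0}, {"x": 0, "y": 0, "z": 0.05, "rx": 0, "ry": 0, "rz": 0}, {"x": 0, "y": 0, "z": 0, "rx": 0, "ry": 0, "rz": 0}, {"x": 0, "y": 0, "z": 0, "rx": 0, "ry": 0, "rz": 0}, {"x": 0, "y": 0, "z": 0, "rx": 0, "ry": 0, "rz": 0}, {"x": 0, "y": 0, "z": 0, "rx": 0, "ry": 0, "rz": 0}, {"x": 0, "y": 0, "z": 0, "rx": 0, "ry": 0, "rz": 0}]}}

```text
t: 3.53
eef_pos: [506.8, -264.3, 58.5]
tcp_rot: [3.141, -0.0, 0.241]
ft_force: [0.8, -0.0, -0.7]
opening: 0.004
grip_force: 0.0
```

{"op": "step_arm", "data": {"jaw": 1, "plan": [{"x": 0, "y": 0, "z": 0.05, "rx": 0, "ry": 0, "rz": 0}, {"x": 0, "y": 0, "z": 0.05, "rx": 0, "ry": 0, "rz": 0}, {"x": 0, "y": 0, "z": 0, "rx": 0, "ry": 0, "rz": 0}, {"x": 0, "y": 0, "z": 0, "rx": 0, "ry": 0, "rz": 0}, {"x": 0, "y": 0, "z": -0.2, "rx": 0, "ry": 0, "rz": 0}, {"x": 0, "y": 0, "z": -0.8, "rx": 0, "ry": 0, "rz": 0}, {"x": 0, "y": 0, "z": -1, "rx": 0, "ry": 0, "rz": 0}, {"x": 0, "y": 0, "z": -1, "rx": 0, "ry": 0, "rz": 0}, {"x": 0, "y": 0, "z": -1, "rx": 0, "ry": 0, "rz": 0}, {"x": 0, "y": 0, "z": -1, "rx": 0, "ry": 0, "rz": 0}]}}

```text
t: 4.37
eef_pos: [506.5, -264.2, 182.2]
tcp_rot: [-3.142, 0.0, 0.241]
ft_force: [1.0, -0.1, -0.7]
opening: 0.004
grip_force: 0.0
```

Run:
```python
from h import *
print(state()['eef_pos'])
c=snap('top','top1'); p=pts(c)
m=c['image'].max(2)<45
w=p[(m)&(abs(p[:,:,0]-505)<45)&(abs(p[:,:,1]+262)<30)&(p[:,:,2]>25)&(p[:,:,2]<140)]
print(len(w),np.median(w,0),np.percentile(w,[5,95],axis=0).round(0))
snap('wrist','w3')
```

```text
[ 506.4951046  -264.17143039  182.22387732]
  return _methods._mean(a, axis=axis, dtype=dtype,
  ret = um.true_divide(
Traceback (most recent call last):
IndexError: index -1 is out of bounds for axis 0 with size 0
```

The top view was blocked by the arm, so I'll check the lever later. Next I swing to the basket, keeping well in front of the pen cup.

{"op": "step_arm", "data": {"jaw": 1, "plan": [{"x": -1, "y": -0.9, "z": -0.3, "rx": 0, "ry": 0, "rz": 0}, {"x": -1, "y": -1, "z": -0.3, "rx": 0, "ry": 0, "rz": 0}, {"x": -0.5, "y": -1, "z": -0.3, "rx": 0, "ry": 0, "rz": 0}, {"x": 0.3, "y": -1, "z": -0.3, "rx": 0, "ry": 0, "rz": 0}, {"x": 0.3, "y": -1, "z": 0, "rx": 0, "ry": 0, "rz": 0}, {"x": 0.3, "y": -1, "z": 0, "rx": 0, "ry": 0, "rz": 0}, {"x": 0.3, "y": -1, "z": 0, "rx": 0, "ry": 0, "rz": 0}, {"x": 0.3, "y": -1, "z": 0, "rx": 0, "ry": 0, "rz": 0}, {"x": 0.3, "y": -1, "z": 0, "rx": 0, "ry": 0, "rz": 0.4}, {"x": 0.2, "y": -1, "z": 0, "rx": 0, "ry": 0, "rz": 0.4}]}}

```text
t: 5.25
eef_pos: [436.5, -25.6, 211.0]
tcp_rot: [3.141, -0.0, 0.159]
ft_force: [0.9, -0.0, -0.3]
opening: 0.005
grip_force: 0.0
```

{"op": "step_arm", "data": {"jaw": -1, "plan": [{"x": 0.2, "y": -1, "z": 0, "rx": 0, "ry": 0, "rz": 0}, {"x": 0.2, "y": -1, "z": 0, "rx": 0, "ry": 0, "rz": 0}, {"x": 0.2, "y": -1, "z": 0, "rx": 0, "ry": 0, "rz": 0}, {"x": 0.3, "y": -1, "z": 0, "rx": 0, "ry": 0, "rz": 0}, {"x": 0.4, "y": -1, "z": 0, "rx": 0, "ry": 0, "rz": 0}, {"x": 0.4, "y": -1, "z": 0.2, "rx": 0, "ry": 0, "rz": 0}, {"x": 0.4, "y": -1, "z": 0.3, "rx": 0, "ry": 0, "rz": 0}, {"x": 0.4, "y": -1, "z": 0.5, "rx": 0, "ry": 0, "rz": 0}, {"x": 0.5, "y": -1, "z": 0.5, "rx": 0, "ry": 0, "rz": 0}, {"x": 0.3, "y": -0.6, "z": 0.5, "rx": 0, "ry": 0, "rz": 0}]}}

```text
t: 6.08
eef_pos: [480.0, 225.5, 160.3]
tcp_rot: [-3.141, -0.001, 0.162]
ft_force: [-0.6, -0.2, 0.1]
opening: 0.647
grip_force: 0.0
```

Run:
```python
from h import *
snap('wrist','w3')
c=snap('top','top2'); p=pts(c)
m=c['image'].max(2)<45
w=p[(m)&(abs(p[:,:,0]-505)<45)&(abs(p[:,:,1]+262)<30)&(p[:,:,2]>25)&(p[:,:,2]<140)]
print(len(w)); 
if len(w): print(np.median(w,0),np.percentile(w,[5,95],axis=0).round(0))
```

```text
119
[ 501.92894228 -262.52116071   57.04951192] [[ 486. -271.   53.]
 [ 516. -254.   60.]]
```

View pics/w3.png

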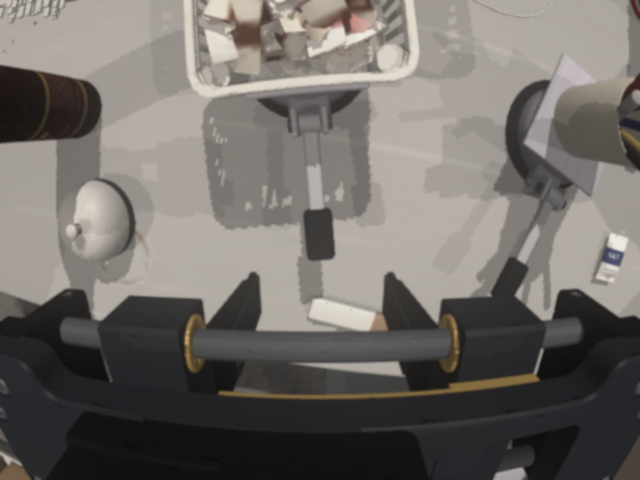

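The reader lever is fully down (paddle top about 57 mm). The basket paddle at (319,235) is centred between the fingers, so I descend and grip it.

{"op": "step_arm", "data": {"jaw": -1, "plan": [{"x": 0.1, "y": 0, "z": 0.5, "rx": 0, "ry": 0, "rz": 0}, {"x": 0, "y": 0, "z": 0.6, "rx": 0, "ry": 0, "rz": 0}, {"x": 0, "y": 0, "z": 0.6, "rx": 0, "ry": 0, "rz": 0}, {"x": 0, "y": 0, "z": 0.6, "rx": 0, "ry": 0, "rz": 0}, {"x": 0, "y": 0, "z": 0.6, "rx": 0, "ry": 0, "rz": 0}, {"x": 0, "y": 0, "z": 0.6, "rx": 0, "ry": 0, "rz": 0}, {"x": 0, "y": 0, "z": 0.6, "rx": 0, "ry": 0, "rz": 0}, {"x": 0, "y": 0, "z": 0.5, "rx": 0, "ry": 0, "rz": 0}, {"x": 0, "y": 0, "z": 0.4, "rx": 0, "ry": 0, "rz": 0}, {"x": 0, "y": 0, "z": 0, "rx": 0, "ry": 0, "rz": 0}]}}

```text
t: 7.02
eef_pos: [481.4, 222.8, 34.7]
tcp_rot: [3.141, 0.002, 0.16]
ft_force: [-0.0, 0.3, 0.2]
opening: 1.001
grip_force: 0.0
```

{"op": "step_arm", "data": {"jaw": 1, "plan": [{"x": 0, "y": 0, "z": 0, "rx": 0, "ry": 0, "rz": 0}, {"x": 0, "y": 0, "z": 0, "rx": 0, "ry": 0, "rz": 0}, {"x": 0, "y": 0, "z": 0, "rx": 0, "ry": 0, "rz": 0}, {"x": 0, "y": 0, "z": 0, "rx": 0, "ry": 0, "rz": 0}, {"x": 0, "y": 0, "z": 0, "rx": 0, "ry": 0, "rz": 0}, {"x": 0, "y": 0, "z": 0, "rx": 0, "ry": 0, "rz": 0}, {"x": 0, "y": 0, "z": 0, "rx": 0, "ry": 0, "rz": 0}, {"x": 0, "y": 0, "z": 0, "rx": 0, "ry": 0, "rz": 0}, {"x": 0, "y": 0, "z": 0, "rx": 0, "ry": 0, "rz": 0}, {"x": 0, "y": 0, "z": 0, "rx": 0, "ry": 0, "rz": 0}]}}

```text
t: 7.85
eef_pos: [482.0, 223.6, 35.8]
tcp_rot: [3.141, 0.0, 0.161]
ft_force: [0.1, 0.4, 0.5]
opening: 0.355
grip_force: 0.0
```

{"op": "step_arm", "data": {"jaw": 1, "plan": [{"x": 0, "y": 0, "z": 0, "rx": 0, "ry": 0, "rz": 0}, {"x": 0, "y": 0, "z": 0, "rx": 0, "ry": 0, "rz": 0}, {"x": 0, "y": 0, "z": 0, "rx": 0, "ry": 0, "rz": 0}, {"x": 0, "y": 0, "z": 0, "rx": 0, "ry": 0, "rz": 0}, {"x": 0, "y": 0, "z": 0, "rx": 0, "ry": 0, "rz": 0}, {"x": 0, "y": 0, "z": 0, "rx": 0, "ry": 0, "rz": 0}, {"x": 0, "y": 0, "z": 0, "rx": 0, "ry": 0, "rz": 0}, {"x": 0, "y": 0, "z": 0, "rx": 0, "ry": 0, "rz": 0}, {"x": 0, "y": 0, "z": 0, "rx": 0, "ry": 0, "rz": 0}, {"x": 0, "y": 0, "z": 0, "rx": 0, "ry": 0, "rz": 0}]}}

```text
t: 8.68
eef_pos: [481.5, 226.7, 35.8]
tcp_rot: [-3.139, -0.001, 0.161]
ft_force: [-6.4, 31.6, -2.5]
opening: 0.237
grip_force: 29.6
```

The grip is on, but the paddle sits about 4 mm to the left. I relieve that and then lift along the arc.

{"op": "step_arm", "data": {"jaw": 1, "plan": [{"x": 0, "y": -0.08, "z": 0, "rx": 0, "ry": 0, "rz": 0}, {"x": 0, "y": -0.08, "z": 0, "rx": 0, "ry": 0, "rz": 0}, {"x": 0, "y": 0, "z": 0, "rx": 0, "ry": 0, "rz": 0}, {"x": 0, "y": 0, "z": 0, "rx": 0, "ry": 0, "rz": 0}, {"x": 0.02, "y": 0, "z": -0.24, "rx": 0, "ry": 0, "rz": 0}, {"x": 0.04, "y": 0, "z": -0.23, "rx": 0, "ry": 0, "rz": 0}, {"x": 0.05, "y": 0, "z": -0.23, "rx": 0, "ry": 0, "rz": 0}, {"x": 0.07, "y": 0, "z": -0.22, "rx": 0, "ry": 0, "rz": 0}, {"x": 0, "y": 0, "z": 0, "rx": 0, "ry": 0, "rz": 0}, {"x": 0, "y": 0, "z": 0, "rx": 0, "ry": 0, "rz": 0}]}}

```text
t: 9.52
eef_pos: [486.5, 228.8, 59.6]
tcp_rot: [-3.141, -0.002, 0.161]
ft_force: [0.4, 6.2, 0.0]
opening: 0.237
grip_force: 30.0
```

{"op": "step_arm", "data": {"jaw": 1, "plan": [{"x": 0.09, "y": -0.02, "z": -0.22, "rx": 0, "ry": 0, "rz": 0}, {"x": 0.1, "y": 0, "z": -0.22, "rx": 0, "ry": 0, "rz": 0}, {"x": 0.12, "y": 0, "z": -0.21, "rx": 0, "ry": 0, "rz": 0}, {"x": 0.13, "y": 0, "z": -0.2, "rx": 0, "ry": 0, "rz": 0}, {"x": 0.14, "y": 0, "z": -0.19, "rx": 0, "ry": 0, "rz": 0}, {"x": 0.16, "y": 0, "z": -0.18, "rx": 0, "ry": 0, "rz": 0}, {"x": 0, "y": 0, "z": 0, "rx": 0, "ry": 0, "rz": 0}, {"x": 0, "y": 0, "z": 0, "rx": 0, "ry": 0, "rz": 0}, {"x": 0, "y": 0, "z": 0, "rx": 0, "ry": 0, "rz": 0}, {"x": 0, "y": 0, "z": 0, "rx": 0, "ry": 0, "rz": 0}]}}

```text
t: 10.35
eef_pos: [504.0, 233.0, 89.8]
tcp_rot: [-3.14, -0.001, 0.16]
ft_force: [-0.9, 12.6, -2.2]
opening: 0.242
grip_force: 30.0
```

{"op": "step_arm", "data": {"jaw": -1, "plan": [{"x": 0, "y": 0, "z": 0, "rx": 0, "ry": 0, "rz": 0}, {"x": 0, "y": 0, "z": 0, "rx": 0, "ry": 0, "rz": 0}, {"x": 0, "y": 0, "z": 0, "rx": 0, "ry": 0, "rz": 0}, {"x": 0, "y": 0, "z": 0, "rx": 0, "ry": 0, "rz": 0}, {"x": 0, "y": 0, "z": 0, "rx": 0, "ry": 0, "rz": 0}, {"x": 0, "y": 0, "z": 0, "rx": 0, "ry": 0, "rz": 0}, {"x": 0, "y": 0, "z": 0, "rx": 0, "ry": 0, "rz": 0}, {"x": 0, "y": 0, "z": 0, "rx": 0, "ry": 0, "rz": 0}, {"x": 0, "y": 0, "z": 0, "rx": 0, "ry": 0, "rz": 0}, {"x": 0, "y": 0, "z": 0, "rx": 0, "ry": 0, "rz": 0}]}}

```text
t: 11.18
eef_pos: [504.0, 231.7, 89.3]
tcp_rot: [3.141, 0.0, 0.161]
ft_force: [-0.2, 0.3, 0.4]
opening: 0.885
grip_force: 0.0
```

{"op": "step_arm", "data": {"jaw": -1, "plan": [{"x": 0, "y": 0, "z": -0.3, "rx": 0, "ry": 0, "rz": 0}, {"x": 0, "y": 0, "z": -0.6, "rx": 0, "ry": 0, "rz": 0}, {"x": 0, "y": 0, "z": -1, "rx": 0, "ry": 0, "rz": 0}, {"x": -0.5, "y": 0, "z": -1, "rx": 0, "ry": 0, "rz": 0}, {"x": -0.8, "y": 0, "z": -1, "rx": 0, "ry": 0, "rz": 0}, {"x": -1, "y": 0, "z": -0.5, "rx": 0, "ry": 0, "rz": 0}, {"x": -1, "y": 0, "z": 0, "rx": 0, "ry": 0, "rz": 0}, {"x": 0, "y": 0, "z": 0, "rx": 0, "ry": 0, "rz": 0}, {"x": 0, "y": 0, "z": 0, "rx": 0, "ry": 0, "rz": 0}, {"x": 0, "y": 0, "z": 0, "rx": 0, "ry": 0, "rz": 0}]}}

```text
t: 12.02
eef_pos: [423.3, 218.7, 199.7]
tcp_rot: [-3.142, -0.001, 0.161]
ft_force: [0.2, 0.8, -0.2]
opening: 1.003
grip_force: 0.0
```

Run:
```python
from h import *
snap('wrist','w4')
for n in('scene','top'):
    c=snap(n,n+'3'); p=pts(c); m=c['image'].max(2)<45
    for k,(x,y) in dict(reader=(502,-262),pen=(467,54),basket=(495,231)).items():
        w=p[m&(abs(p[:,:,0]-x)<40)&(abs(p[:,:,1]-y)<22)&(p[:,:,2]>30)&(p[:,:,2]<140)]
        if len(w)>10: print(n,k,len(w),np.median(w,0).round(0))
```

```text
scene pen 113 [464.  57.  60.]
top reader 120 [ 501. -262.   57.]
top pen 113 [468.  55.  60.]
top basket 103 [502. 231. 115.]
```

View pics/scene3.png

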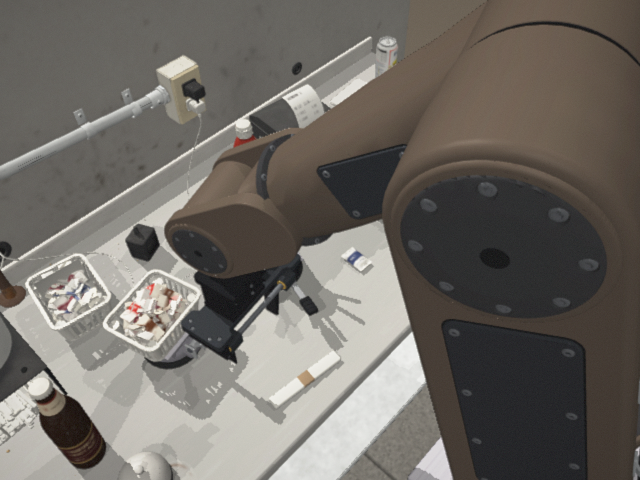

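The scene view shows the gripper clear of the levers. Depth readings put the paddle tops at 57 mm (reader), 60 mm (pen, unchanged) and 115 mm (basket, up), so I hand in.

```bash
python3 -c "
from cell import *
print(job_done())"
```

```text
the job is handed in; nothing more can be done
None
```

The job is handed in, with no verdict returned: by the last depth readings the reader's lever is down, the basket's is up, the pen cup's is still down, and the gripper is clear (about 12 s of the 48 s used).

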